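# Wedge the rocking light box until it stands firm

## Task

The colony-counting light box rocks because the foot under the corner nearest the wooden wedge is screwed in too far. With your fingertips, push the wedge along the bench, thin end first, under that foot until it is just snug, then press down firmly on top of that corner to feel that it no longer dips (if it does, push the wedge a little further and press again), and take your hand away, leaving the box standing level in its place on the bench. Grip and lift nothing, and leave everything else where it stands.

Things in the scene. Friction and masses are not known exactly. Their poses are not given: they have to be found in the camera images.
- lightbox: White square light box, loose, 2 kg: housing 190 x 190 x 40 mm on 20 mm feet, top face 60 mm above the bench. Origin: bench level under its centre, z up. x runs along a DIAGONAL: -x points to the short-footed corner, 134 mm away. Full ball feet stand 104 mm from the origin towards +x, +y, -y; it rests on these. About 2 N down on the -x corner tips it; over about 9 N sideways slides it.
- lightbox_corner (a point): Tip of the short-footed corner of the light box, at top-face height (60 mm above the bench); the wedge lies just outside it, roughly on the robot's side. For the test press the top face over the foot, about 30 mm inwards of this tip (within 50 mm of it counts); 8 to 15 N is a firm press.
- lightbox_foot (a point): Bench-level point straight below the short foot, 30 mm inwards of the corner tip. Like the others it is a rubber ball 20 mm across on a stem; its lowest point hangs 5 to 11 mm above the bench, different each time and not given: it must be felt.
- wedge: Plain wooden wedge flat on the bench, loose, 70 g, 110 mm long, 50 mm wide, sloping evenly from 2 mm thick at the toe to 24 mm at the upright back. Origin: centre of the underside; +x to the toe. It starts with its toe 10 to 40 mm outside the corner, askew. It slides with under 1 N; once on the foot resistance climbs to several N in a few mm; pushed far past that it lifts or shifts the box.
- wedge_toe (a point): Middle of the wedge's thin end, at bench level.
- wedge_back (a point): Middle of the wedge's upright back face, 12 mm above the bench: the place to push, towards the toe.
- dish: Clear lidded culture dish, 91 mm across, 15 mm high, standing on top of the light box on its far half. Origin under its centre. Not to be disturbed.
- canister: Small aluminium canister, 41 mm across, 78 mm high, standing beside the wedge on the light box's -y side. Origin under its centre. Bystander.
- mouse: Black computer mouse, 100 x 56 x 31 mm, lying beside the wedge on the light box's +y side. Origin under its centre. Bystander.
- dish_stack: Stack of five culture dishes, 91 mm across, 75 mm high, to the robot's left. Origin under its centre. Bystander.
- microplates: Stack of three well plates, 86 x 128 x 43 mm, to the robot's right. Origin under its centre. Bystander.
- pipette: White hand pipette lying flat, about 260 mm long, to the robot's left. Origin under its middle, x along it. Bystander.
Mind the look-alikes: they are no part of the job. Leave any pink or turquoise look-alike of the wedge alone.

How it is judged:
On the way, in this order (a step that is already met when the one before it is completed fails the run):
1. the wedge is under the short foot and bears against it (x of lightbox_foot in the frame of wedge between -0.03 and 0.048 m and y of lightbox_foot in the frame of wedge between -0.024 and 0.024 m and contact force between wedge and lightbox above 0.3 N), for 0.1 s.
2. the corner is pressed from above with over 3 N, within 50 mm of its tip, and does not dip: the wedge carries the press and the box stays level (x of lightbox_foot in the frame of wedge between -0.03 and 0.048 m and y of lightbox_foot in the frame of wedge between -0.024 and 0.024 m and angle between lightbox's own z axis and vertical below 0.015 rad and contact force between the fingers and lightbox above 3 N and contact force between wedge and lightbox above 2.5 N and horizontal distance between the grasp point and lightbox_corner below 0.05 m and height (world z) of the grasp point above 0.058 m), for 0.2 s.
At the end, for the whole second after the job is handed in: Foot point 7 to 85 mm from the toe and within 24 mm of the wedge's middle line, wedge flat on the bench, light box level within 0.015 rad (1.5 mm at the foot) and shifted under 30 mm, dish still on it, all at rest; the press test was passed with the wedge in (x of lightbox_foot in the frame of wedge between -0.03 and 0.048 m and y of lightbox_foot in the frame of wedge between -0.024 and 0.024 m and angle between lightbox's own z axis and vertical below 0.015 rad and height (world z) of wedge below 0.006 m and distance of lightbox from where it was at the start of the episode below 0.03 m and linear speed of each of lightbox, wedge below 0.01 m/s and z of dish in the frame of lightbox between 0.054 and 0.066 m); the robot touches nothing.
It fails at once if the wedge is lifted or carried off the bench (height (world z) of wedge above 0.015 m).
It fails at once if the light box is lifted or thrown off its feet (height (world z) of lightbox above 0.015 m).
It fails at once if the light box is shoved more than 50 mm (distance of lightbox from where it was at the start of the episode above 0.05 m).
It fails at once if a bystander is shoved, lifted or knocked over (moved more than 40 mm) (distance of any of dish, dish_stack, canister, mouse, microplates, pipette from where it was at the start of the episode above 0.04 m).
It also fails if it takes over 48 s, if anything falls off the work surface, if the arm or the gripper's body presses on something with over 40 N, if the wrist force passes 120 N, or if a joint passes its speed limit or range.

## Robot

A 6-joint arm with a two-finger parallel gripper is mounted at the origin on the work surface. World frame = base frame: x ahead of the robot, y to its left, z up, the work surface at z = 0. Lengths are in m, angles in rad, forces in N, time in s.
With the tool pointing down it reaches from about 0.375 to 0.975 m from the base axis. Payload 3.8 kg.
Tool frame: the origin (TCP) lies where the fingers leave the gripper's body, on its centre line; the fingertips stand 73 mm ahead of it and the grasp point (between the pads) lies 54 mm ahead of it; z points along the fingers, y is the line along which they close (so a half turn about z gives the same grasp; the last joint's range is limited). The gripper opens to 85 mm and grips with 20 to 120 N. Pads are 22 mm wide; open, the fingers measure 114 mm over their backs; the gripper's body (76 mm by 85 mm) begins 54 mm behind the grasp point. The pads swing forward as they close: fully open they stand 13 mm farther back than shut.
Start: joints at [1.111, 0.264, 1.604, -0, 1.274, -0.037], TCP at [0.277, 0.616, 0.304] pointing down, gripper open.
Joint ranges: [-2.63, 2.63], [-0.94, 2.18], [0.31, 2.57], [-1.31, 4.45], [0, 2.66], [-2.55, 2.55]. Speed limits (rad/s): [2.57, 2.57, 3.14, 3.14, 3.14, 3.14].

## Interface

Orientations are given as a rotation vector (axis times angle).
In Python, from workcell import read_state, viewer, bot gives the robot as it stands.
- The arm moves only by the tool jog_arm, never from a script. Its argument "increments" is a list that holds one entry, the list of rows, each a list of 7 numbers: the shift along the tool's x, y, z in units of 30 mm (1.0 is 30 mm), then the turn, a rotation vector about the tool's x, y, z in units of 6 degrees (1.0 is 6 degrees), then the opening, from -1 (shut) to 1 (fully open). A call has exactly 5 rows; each row shifts and turns the commanded pose from where the row before left it, along the tool's axes as they then stand; what a row does not reach is not made up. A row lasts 1/12 s, in which the tool goes at most 41.7 mm and 7.16 degrees, less where a joint would pass 70% of its speed; a pose out of reach is approached as far as the arm can. A call is refused whole if a number of a shift passes 1 or a number of a turn 1, either way. A call with a gripper value outside its range is refused whole. The fingers move at their own pace and stop on an object; "force" is the grip in N (left out, the last holds). Time passes only in rows, so rows that do not move let the fingers close, or fill a call up. It gives the time, the measured TCP pose, the force, the opening and the grip force at its end, in the units of the state.
- read_state(): the state, without advancing time (a new reading comes with each control period).
- viewer.read_camera(name): name is "scene" or "top" or "wrist"; returns (picture, depth): 384x512x3 uint8, blue, green, red; 384x512 float32, m along the optical axis (not along the pixel's ray), 0 where there is no reading.
- viewer.camera_params(name): a dict with "fx", "fy", "cx", "cy" (pixels), "R" (3x3) and "t" (3): a world point X has camera coordinates R X + t; the wrist camera has in their place "hand_eye" (4x4, takes a point from camera to tool coordinates, whose origin is the TCP and whose axes are the flange's). Camera axes: x right, y down, z forward; pixel columns grow to the right and rows downward; lengths in m; the calibration is good to about 2 mm. A picture is of the moment at which its call begins: read the wrist's pose just before it. camera_params takes no time and is no camera call.
- bot.finish_job(): hands the job in; it is judged then, once.
The state is a dict: "time": time; "q": joint angles; "joint_vel": joint speeds; "joint_torque": joint torques, N m; "tool_pos": TCP position; "tcp_rot": TCP orientation; "wrist_force": force on the tool from outside, world axes, zero at the start; "torque": the same for the moment, N m; "width": opening from 0.0 (shut) to 1.0 (fully open); "grip_force": force on a finger pad.
Only numpy, scipy, OpenCV 4.12 (cv2) and the standard library are available. Lean on these libraries where they do the work, as an engineer would, in place of code of your own. Each camera call takes 0.05 s, during which the arm holds its last target. There are 200 camera calls.

## Working session

There is one attempt and no reset: what is moved stays moved. The work goes in short steps, Python scripts to look and compute and a tool call to move; the robot and the scene stay as the last step left them, time stands still between calls to the robot, and variables do not carry over. Pictures are saved under pics/ and viewed, at most 10 in all, crops included, and the job is handed in when it is done.

Besides the shell and the picture viewer there is one more tool, called as a command line: name --argument value ..., lists and objects as JSON in quotes. jog_arm: Moves the arm, as the interface text tells. Its arguments: {"type":"object","properties":{"increments":{"type":"array","items":{"type":"array","items":{"type":"array","items":{"type":"number"}}}},"force":{"type":"number"}},"required":["increments"]}

```bash
mkdir -p pics; ls; cat > h.py <<'E'
from workcell import read_state, viewer, bot
import numpy as np, cv2
from scipy.spatial.transform import Rotation as Ro
def shot(name):
    im,d=viewer.read_camera(name); return im,d,viewer.camera_params(name)
def pts(d,c):
    v,u=np.mgrid[:d.shape[0],:d.shape[1]]
    P=np.stack([(u-c['cx'])/c['fx']*d,(v-c['cy'])/c['fy']*d,d],-1)
    return (P-c['t'])@np.array(c['R'])
E
python3 - <<'E'
from h import *
for n in ['scene','top']:
    im,d,c=shot(n); np.savez(f'{n}.npz',im=im,d=d,P=pts(d,c)); cv2.imwrite(f'pics/{n}.png',im)
    print(n,{k:np.round(v,3).tolist() for k,v in c.items()})
print(read_state())
E
```

```text
pics
scene {'fx': 441.471, 'fy': 441.471, 'cx': 257.402, 'cy': 193.307, 'R': [[-0.148, 0.989, -0.022], [0.638, 0.078, -0.766], [-0.756, -0.128, -0.642]], 't': [0.073, -0.308, 1.759]}
top {'fx': 355.237, 'fy': 355.237, 'cx': 255.669, 'cy': 193.444, 'R': [[0.022, -1.0, -0.001], [-0.977, -0.022, -0.214], [0.214, 0.005, -0.977]], 't': [0.024, 0.563, 1.025]}
{'time': 0.1, 'q': array([ 1.11109853e+00,  2.64723125e-01,  1.60524068e+00,  1.80452440e-05,
        1.27373054e+00, -3.68893433e-02]), 'joint_vel': array([ 0.00202747, -0.00114504, -0.00532818,  0.00077522, -0.00124784,
        0.00044311]), 'joint_torque': array([ 5.29115441e-04, -5.16702497e+01, -3.68592489e+01,  1.35366781e-04,
        6.24727036e-03, -5.22445447e-06]), 'tool_pos': array([0.27672832, 0.61509789, 0.3026541 ]), 'tcp_rot': array([-0.65910594, -3.07112741,  0.00319288]), 'wrist_force': array([ 0.20754714, -1.18743962, -0.02271536]), 'torque': array([-0.03213133,  0.00889214,  0.01295951]), 'grip_force': 0.0, 'width': 1.002508644739647}
```

View pics/top.png

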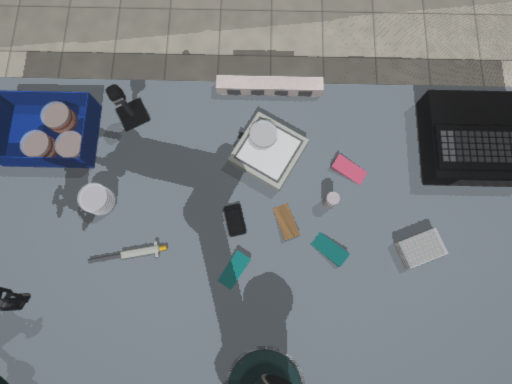

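View pics/scene.png

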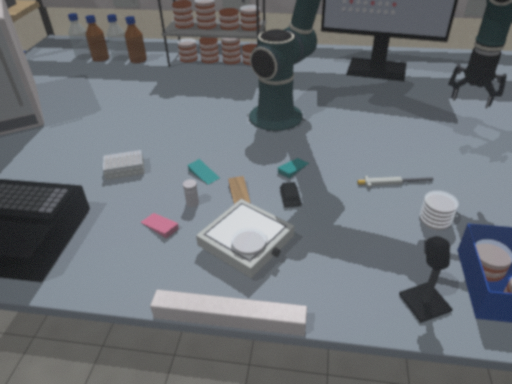

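The top view shows the wooden wedge at about (287,222), the light box at (268,149) with its near corner at about (275,187), the mouse at (235,219) and the canister at (332,200). There are three look-alikes: turquoise at (234,269) and (330,249), and pink at (349,169). Only the brown one is the wooden wedge, and it lies just outside the near corner. I'll confirm that in a crop and measure it.

```bash
python3 - <<'E'
from h import *
z=np.load('top.npz'); im,P=z['im'],z['P']
cv2.imwrite('pics/crop.png',cv2.resize(im[105:255,200:360],None,fx=4,fy=4,interpolation=cv2.INTER_CUBIC))
hsv=cv2.cvtColor(im,cv2.COLOR_BGR2HSV)
m=np.zeros(im.shape[:2],bool); m[195:245,265:305]=1
w=m&(hsv[...,0]>5)&(hsv[...,0]<25)&(hsv[...,1]>80)
Q=P[w]; print('wedge n',w.sum(),np.percentile(Q[:,2],[2,50,98]))
r=cv2.minAreaRect(Q[:,:2].astype(np.float32)); print(r,cv2.boxPoints(r).round(3).tolist())
A=np.c_[Q[:,:2],np.ones(len(Q))]; g=np.linalg.lstsq(A,Q[:,2],rcond=None)[0]; print('grad',g,np.degrees(np.arctan2(-g[1],-g[0])))
b=np.zeros_like(m); b[100:195,215:315]=1
b&=(P[...,2]>.05)&(P[...,2]<.07)
_,l,s,_=cv2.connectedComponentsWithStats(b.astype(np.uint8)); k=1+s[1:,4].argmax()
Q=P[l==k]; r=cv2.minAreaRect(Q[:,:2].astype(np.float32)); print('box',len(Q),np.median(Q[:,2]),r,cv2.boxPoints(r).round(3).tolist())
for n,(u,v,h) in dict(mouse=(235,219,30),can=(332,199,25)).items():
    R=P[v-h:v+h,u-h:u+h].reshape(-1,3);R=R[(R[:,2]>.015)]
    print(n,np.percentile(R,[2,50,98],axis=0).round(3).tolist())
E
```

```text
wedge n 510 [0.00186487 0.01375331 0.02568946]
((0.42859435081481934, -0.044158853590488434), (0.09315627813339233, 0.22866827249526978), 74.92141723632812) [[0.3059999942779541, -0.05900000035762787], [0.5270000100135803, -0.11900000274181366], [0.5509999990463257, -0.028999999165534973], [0.33000001311302185, 0.03099999949336052]]
grad [-1.54415595  2.36906475  0.90876653] -56.90369895204139
box 2852 0.06016610410012184 ((0.7105721831321716, 0.006481394171714783), (0.20328937470912933, 0.19079139828681946), 60.13947296142578) [[0.5770000219345093, -0.03400000184774399], [0.7429999709129333, -0.1289999932050705], [0.843999981880188, 0.04699999839067459], [0.6779999732971191, 0.1420000046491623]]
mouse [[0.39, 0.052, 0.016], [0.483, 0.101, 0.029], [0.53, 0.128, 0.535]]
can [[0.33, -0.214, 0.019], [0.546, -0.19, 0.077], [0.569, 0.031, 1.122]]
```

View pics/crop.png

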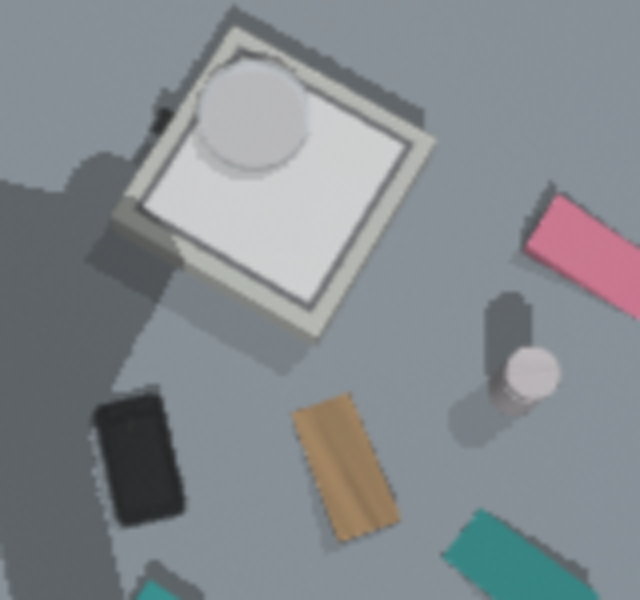

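The crop confirms the plain brown wedge. Its toe edge runs (293,411)–(350,394) and its back edge (342,543)–(399,520), with the box corner at (318,338). I'll back-project these at their known heights.

```bash
cat >> h.py <<'E'
def bp(c,u,v,z):
    R=np.array(c['R']);o=-R.T@c['t'];d=R.T@np.array([(u-c['cx'])/c['fx'],(v-c['cy'])/c['fy'],1]);return o+d*(z-o[2])/d[2]
E
python3 - <<'E'
from h import *
z=np.load('top.npz'); im,P=z['im'],z['P']; c=viewer.camera_params('top')
f=lambda u,v,z:bp(c,(u+.5)/4-.5+200,(v+.5)/4-.5+105,z)
t=[f(293,411,.002),f(350,394,.002)];b=[f(342,543,.024),f(399,520,.024)]
T=sum(t)/2;B=sum(b)/2;print('toe',T,'back',B,'len',np.linalg.norm((T-B)[:2]),np.linalg.norm(t[0]-t[1]),np.linalg.norm(b[0]-b[1]),'yaw',np.degrees(np.arctan2(*(T-B)[1::-1])))
C=[f(u,v,.06) for u,v in[(318,338),(436,138),(235,27),(113,213)]];print('box',np.round(C,4).tolist())
print([np.linalg.norm(C[i]-C[i-1]) for i in range(4)]);ctr=sum(C)/4
print('ctr',ctr,'diag dir',np.degrees(np.arctan2(*(ctr-C[0])[1::-1])))
hsv=cv2.cvtColor(im,cv2.COLOR_BGR2HSV)
m=np.zeros(im.shape[:2],bool); m[195:245,265:305]=1
Q=P[m&(hsv[...,0]>5)&(hsv[...,0]<25)&(hsv[...,1]>80)];Q=Q[Q[:,2]<.04]
x=T-B;x[2]=0;x/=np.linalg.norm(x);s=(Q-(T+B)/2)@x;print('slope',np.polyfit(s,Q[:,2],1),s.min(),s.max())
y=np.array([-x[1],x[0],0]);l=(Q-(T+B)/2)@y;print(l.min(),l.max())
for n,(u,v,z) in dict(mtop=(157,395,.02),mtop2=(97,408,.02),mb=(184,512,.02),mb2=(125,522,.02),can=(531,372,.078)).items():print(n,f(u,v,z).round(3))
s=read_state();print(Ro.from_rotvec(s['tcp_rot']).as_matrix().round(3))
E
```

```text
toe [ 0.53854787 -0.04215923  0.002     ] back [ 0.43436224 -0.07924305  0.024     ] len 0.1105886797798977 0.0478906788743471 0.04765829027243987 yaw 19.592670553164915
box [[0.578, -0.0353, 0.06], [0.7425, -0.1273, 0.06], [0.8337, 0.0337, 0.06], [0.6747, 0.1258, 0.06]]
[np.float64(0.18795201770703973), np.float64(0.1885260834679478), np.float64(0.18501643853005734), np.float64(0.18371293514514705)]
ctr [ 0.70723203 -0.00075672  0.06      ] diag dir 14.956988214788433
slope [-0.20058435  0.01344357] -0.053597295389451474 0.054041307884515444
-0.024274666148195918 0.02531662984598021
mtop [0.538 0.089 0.02 ]
mtop2 [0.527 0.136 0.02 ]
mb [0.447 0.065 0.02 ]
mb2 [0.438 0.11  0.02 ]
can [ 0.551 -0.194  0.078]
[[-0.912  0.41  -0.001]
 [ 0.41   0.912 -0.002]
 [ 0.    -0.002 -1.   ]]
```

The wedge and box sizes check out. The wedge back is at (0.434,-0.079), the foot at about (0.606,-0.028), and the push direction is about 16.5°. I'm moving behind the wedge now.

jog_arm --increments '[[[-0.95,-0.95,0,0,0,0,-0.5],[-0.95,-0.95,0,0,0,0,-0.5],[-0.95,-0.95,0,0,0,0,-0.5],[-0.95,-0.95,0,0,0,0,-0.5],[-0.95,-0.95,0,0,0,0,-0.5]]]' --force 20

```text
time: 0.52
tool_pos: [0.3484, 0.4253, 0.3032]
tcp_rot: [-0.658, -3.072, 0.002]
wrist_force: [0.2, 0.4, 0.7]
width: 0.299
grip_force: 0.0
```

jog_arm --increments '[[[-0.95,-0.95,0,0,0,0,-0.5],[-0.95,-0.95,0,0,0,0,-0.5],[-0.95,-0.95,0,0,0,0,-0.5],[-0.95,-0.95,0,0,0,0,-0.5],[-0.95,-0.95,0,0,0,0,-0.5]]]'

```text
time: 0.93
tool_pos: [0.4198, 0.2367, 0.3036]
tcp_rot: [-0.659, -3.072, 0.0]
wrist_force: [0.6, -1.2, -0.4]
width: 0.25
grip_force: 0.0
```

jog_arm --increments '[[[-0.4,-1,0,0,0,0,-0.5],[-0.4,-1,0,0,0,0,-0.5],[-0.4,-1,0,0,0,0,-0.5],[-0.4,-1,0,0,0,0,-0.5],[-0.4,-1,0,0,0,0,-0.5]]]'

```text
time: 1.35
tool_pos: [0.4124, 0.0758, 0.3035]
tcp_rot: [-0.659, -3.071, 0.0]
wrist_force: [-0.3, 0.8, -0.4]
width: 0.246
grip_force: 0.0
```

jog_arm --increments '[[[-0.4,-1,0,0,0,0,-0.5],[-0.4,-1,0,0,0,0,-0.5],[-0.4,-1,0,0,0,0,-0.5],[-0.4,-1,0,0,0,0,-0.5],[-0.4,-1,0,0,0,0,-0.5]]]'

```text
time: 1.77
tool_pos: [0.4055, -0.0855, 0.3036]
tcp_rot: [-0.659, -3.072, -0.0]
wrist_force: [0.4, -0.1, 0.6]
width: 0.252
grip_force: 0.0
```

jog_arm --increments '[[[0,0,0.7,0,0,-0.7,-0.5],[0,0,0.7,0,0,-0.7,-0.5],[0,0,0.7,0,0,-0.7,-0.5],[0,0,0.7,0,0,-0.7,-0.5],[0,0,0.7,0,0,-0.7,-0.5]]]'

```text
time: 2.18
tool_pos: [0.4058, -0.0843, 0.1977]
tcp_rot: [-0.084, -3.14, -0.0]
wrist_force: [-0.1, 1.0, 0.1]
width: 0.25
grip_force: 0.0
```

jog_arm --increments '[[[0,0,0.3,0,0,-0.7,-0.5],[0,0,0.3,0,0,-0.7,-0.5],[0,0,0.3,0,0,-0.7,-0.5],[0,0,0,0,0,-0.7,-0.5],[0,0,0,0,0,-0.5,-0.5]]]'

```text
time: 2.6
tool_pos: [0.4052, -0.0838, 0.1706]
tcp_rot: [0.458, -3.105, -0.002]
wrist_force: [0.4, -0.5, 0.2]
width: 0.253
grip_force: 0.0
```

jog_arm --increments '[[[0.1,-0.12,0.8,0,0,0,-0.5],[0,0,0.8,0,0,0,-0.5],[0,0,0.8,0,0,0,-0.5],[0,0,0.4,0,0,0,-0.5],[0,0,0.25,0,0,0,-0.5]]]'

```text
time: 3.02
tool_pos: [0.4026, -0.0879, 0.0782]
tcp_rot: [0.452, -3.105, -0.003]
wrist_force: [-0.6, -0.0, -0.6]
width: 0.25
grip_force: 0.0
```

```bash
python3 - <<'E'
from h import *
s=read_state(); print(s['tool_pos'],s['wrist_force'],Ro.from_rotvec(s['tcp_rot']).as_matrix()[:2,:2].round(3).tolist())
im,d,c=shot('wrist'); cv2.imwrite('pics/w1.png',im); print(c['hand_eye'])
E
```

```text
[ 0.40258192 -0.08792094  0.07822537] [-0.60247346 -0.00282003 -0.59096436] [[-0.958, -0.285], [-0.285, 0.958]]
[[-2.77533050e-04 -9.54923537e-01 -2.96851751e-01  7.69186828e-02]
 [ 9.99999891e-01 -1.53175380e-04 -4.42181134e-04  5.03736555e-04]
 [ 3.76778793e-04 -2.96851841e-01  9.54923475e-01 -6.90341271e-02]
 [ 0.00000000e+00  0.00000000e+00  0.00000000e+00  1.00000000e+00]]
```

View pics/w1.png

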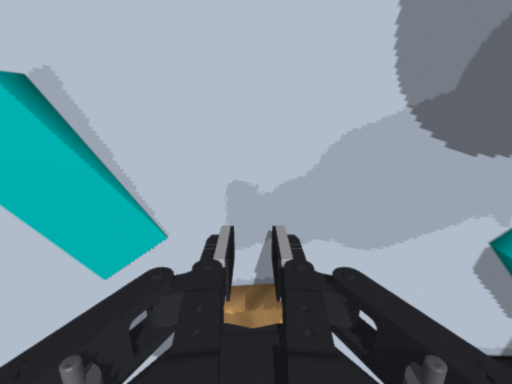

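The wrist view shows the fingertips just behind the wedge's back, with the wood visible between the fingers at about (253,305). Turquoise look-alikes are at the left (80,180) and right edge, clear of the path. I'll push along tool -x.

jog_arm --increments '[[[-0.3,0,0,0,0,0,-0.5],[-0.3,0,0,0,0,0,-0.5],[-0.3,0,0,0,0,0,-0.5],[-0.3,0,0,0,0,0,-0.5],[-0.3,0,0,0,0,0,-0.5]]]'

```text
time: 3.48
tool_pos: [0.4497, -0.0754, 0.0814]
tcp_rot: [-0.453, 3.107, -0.001]
wrist_force: [0.0, -0.1, 0.8]
width: 0.25
grip_force: 0.2
```

jog_arm --increments '[[[-0.2,0,0,0,0,0,-0.5],[-0.2,0,0,0,0,0,-0.5],[-0.2,0,0,0,0,0,-0.5],[-0.1,0,0,0,0,0,-0.5],[-0.1,0,0,0,0,0,-0.5]]]'

```text
time: 3.9
tool_pos: [0.4708, -0.0685, 0.0803]
tcp_rot: [0.453, -3.108, -0.0]
wrist_force: [0.2, 0.2, 1.2]
width: 0.249
grip_force: 0.2
```

```bash
python3 - <<'E'
from h import *
s=read_state(); print(s['tool_pos'],s['wrist_force'])
im,d,c=shot('top'); np.savez('top2.npz',im=im,d=d,P=pts(d,c)); cv2.imwrite('pics/t2.png',cv2.resize(im[105:255,200:360],None,fx=4,fy=4,interpolation=cv2.INTER_CUBIC))
E
```

```text
[ 0.47078956 -0.06854532  0.08029166] [0.21231815 0.2405748  1.22704276]
```

View pics/t2.png

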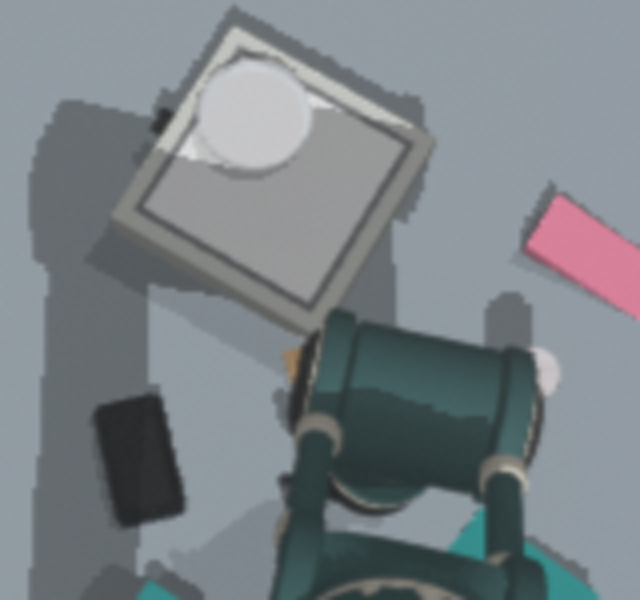

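The top view shows the arm over the wedge. The wedge's left toe corner at (290,352) is just outside the box corner, aligned as predicted, and the bystanders haven't moved. I'll go on slowly.

jog_arm --increments '[[[-0.2,0,0.04,0,0,0,-0.5],[-0.2,0,0,0,0,0,-0.5],[-0.2,0,0,0,0,0,-0.5],[-0.15,0,0,0,0,0,-0.5],[-0.1,0,0,0,0,0,-0.5]]]'

```text
time: 4.37
tool_pos: [0.4959, -0.0613, 0.0793]
tcp_rot: [-0.453, 3.108, -0.0]
wrist_force: [0.7, -0.5, 0.3]
width: 0.253
grip_force: 0.1
```

jog_arm --increments '[[[-0.05,0,0,0,0,0,-0.5],[-0.05,0,0,0,0,0,-0.5],[-0.05,0,0,0,0,0,-0.5],[-0.05,0,0,0,0,0,-0.5],[0,0,0,0,0,0,-0.5]]]'

```text
time: 4.78
tool_pos: [0.5009, -0.0597, 0.0792]
tcp_rot: [-0.453, 3.109, -0.0]
wrist_force: [-0.2, 0.4, 1.1]
width: 0.253
grip_force: 0.0
```

jog_arm --increments '[[[-0.05,0,0,0,0,0,-0.5],[-0.05,0,0,0,0,0,-0.5],[0,0,0,0,0,0,-0.5],[0,0,0,0,0,0,-0.5],[0,0,0,0,0,0,-0.5]]]'

```text
time: 5.2
tool_pos: [0.5037, -0.0589, 0.0792]
tcp_rot: [-0.453, 3.109, -0.0]
wrist_force: [0.4, 0.3, -0.5]
width: 0.249
grip_force: 0.0
```

jog_arm --increments '[[[-0.05,0,0,0,0,0,-0.5],[-0.05,0,0,0,0,0,-0.5],[0,0,0,0,0,0,-0.5],[0,0,0,0,0,0,-0.5],[0,0,0,0,0,0,-0.5]]]'

```text
time: 5.62
tool_pos: [0.5066, -0.058, 0.0792]
tcp_rot: [-0.453, 3.109, -0.0]
wrist_force: [-0.3, -1.4, 0.4]
width: 0.249
grip_force: 0.0
```

jog_arm --increments '[[[-0.05,0,0,0,0,0,-0.5],[-0.05,0,0,0,0,0,-0.5],[0,0,0,0,0,0,-0.5],[0,0,0,0,0,0,-0.5],[0,0,0,0,0,0,-0.5]]]'

```text
time: 6.03
tool_pos: [0.5086, -0.0572, 0.079]
tcp_rot: [0.453, -3.107, -0.0]
wrist_force: [-4.3, -2.1, 3.2]
width: 0.253
grip_force: 2.6
```

jog_arm --increments '[[[-0.05,0,0,0,0,0,-0.5],[-0.05,0,0,0,0,0,-0.5],[0,0,0,0,0,0,-0.5],[0,0,0,0,0,0,-0.5],[0,0,0,0,0,0,-0.5]]]'

```text
time: 6.45
tool_pos: [0.5104, -0.0565, 0.0787]
tcp_rot: [0.453, -3.104, -0.001]
wrist_force: [-7.1, -3.0, 5.1]
width: 0.251
grip_force: 4.0
```

Contact was felt at x≈0.508 and the resistance has climbed to about 7.7 N, so the wedge is snug. I'll back off, rise, shut the fingers and move over the corner.

jog_arm --increments '[[[0.2,0,0,0,0,0,-0.5],[0.5,0,0,0,0,0,-0.5],[0,0,-0.8,0,0,0,-1],[0,0,-0.9,0,0,0,-1],[0,0,-0.9,0,0,0,-1]]]'

```text
time: 6.87
tool_pos: [0.4918, -0.0622, 0.1575]
tcp_rot: [-0.452, 3.109, 0.001]
wrist_force: [0.5, -0.2, -0.3]
width: -0.003
grip_force: 0.0
```

jog_arm --increments '[[[-0.8,0,0,0,0,0,-1],[-0.8,0,0,0,0,0,-1],[-0.8,0,0,0,0,0,-1],[-0.8,0,0,0,0,0,-1],[-0.8,0,0,0,0,0,-1]]]'

```text
time: 7.28
tool_pos: [0.609, -0.0276, 0.1577]
tcp_rot: [-0.452, 3.106, -0.0]
wrist_force: [1.0, -0.2, 0.1]
width: 0.001
grip_force: 0.0
```

```bash
python3 - <<'E'
from h import *
s=read_state(); print(s['tool_pos'],s['wrist_force'])
im,d,c=shot('scene'); P=pts(d,c); np.savez('s3.npz',im=im,P=P); cv2.imwrite('pics/s3.png',cv2.resize(im[140:290,150:350],None,fx=4,fy=4,interpolation=cv2.INTER_CUBIC))
E
```

```text
[ 0.60896512 -0.02757874  0.15765059] [ 0.96866184 -0.1893323   0.05458555]
```

View pics/s3.png

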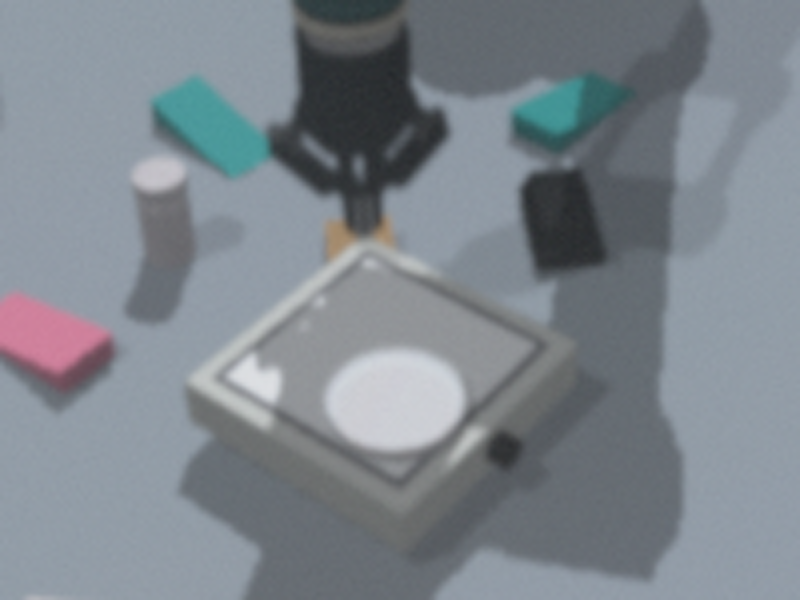

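The scene view shows the wedge, centred behind the corner (back at (360,235), corner at (370,245)). The dish is still on the box and the fingers are shut above the corner. Pressing down next.

jog_arm --increments '[[[0.1,0,0.4,0,0,0,-1],[0,0,0.2,0,0,0,-1],[0,0,0.1,0,0,0,-1],[0,0,0.06,0,0,0,-1],[0,0,0.04,0,0,0,-1]]]'

```text
time: 7.75
tool_pos: [0.6025, -0.0291, 0.1325]
tcp_rot: [0.452, -3.106, -0.001]
wrist_force: [-3.8, 0.6, 5.9]
width: -0.001
grip_force: 2.7
```

jog_arm --increments '[[[0,0,0.04,0,0,0,-1],[0,0,0.03,0,0,0,-1],[0,0,0,0,0,0,-1],[0,0,0,0,0,0,-1],[0,0,0,0,0,0,-1]]]'

```text
time: 8.17
tool_pos: [0.6032, -0.0291, 0.1324]
tcp_rot: [0.452, -3.107, -0.0]
wrist_force: [-6.6, -0.7, 9.5]
width: 0.002
grip_force: 4.5
```

The press reads 9.5 N with no dip (z 0.1325→0.1324). I'll relieve the sideways drag and press a little firmer.

jog_arm --increments '[[[0.08,0,0.03,0,0,0,-1],[0,0,0,0,0,0,-1],[0,0,0,0,0,0,-1],[0,0,0,0,0,0,-1],[0,0,0,0,0,0,-1]]]'

```text
time: 8.58
tool_pos: [0.6027, -0.0293, 0.1324]
tcp_rot: [-0.451, 3.106, 0.001]
wrist_force: [-1.3, 2.5, 8.2]
width: 0.005
grip_force: 4.1
```

```bash
python3 - <<'E'
from h import *
s=read_state(); print(s['tool_pos'],s['wrist_force'])
def level(P):
    Q=P[(P[...,2]>.05)&(P[...,2]<.07)&(np.hypot(P[...,0]-.707,P[...,1])<.13)]
    Q=Q[(Q[:,0]<.70)|(Q[:,1]<-.03)]
    A=np.c_[Q[:,:2]-[.707,0],np.ones(len(Q))]; g=np.linalg.lstsq(A,Q[:,2],rcond=None)[0]
    e=Q[:,2]-A@g; k=abs(e)<.003; return np.linalg.lstsq(A[k],Q[k,2],rcond=None)[0].round(4),k.sum()
print(level(np.load('top.npz')['P']),level(np.load('top2.npz')['P']))
im,d,c=shot('top'); np.savez('top4.npz',im=im,P=pts(d,c)); print(level(pts(d,c)))
print(level(np.load('s3.npz')['P']),level(np.load('scene.npz')['P'])); im,d,c=shot('scene'); print(level(pts(d,c)))
E
```

```text
[ 0.60274147 -0.02929537  0.13237033] [-1.29501195  2.53215491  8.15647263]
(array([ 0.005 , -0.0007,  0.0603]), np.int64(1931)) (array([ 0.0038, -0.0013,  0.0601]), np.int64(1883))
(array([ 0.019 , -0.0178,  0.0621]), np.int64(411))
(array([-0.0015,  0.0001,  0.0587]), np.int64(1902)) (array([0.0006, 0.0024, 0.0586]), np.int64(1907))
(array([-0.0044, -0.    ,  0.0587]), np.int64(1836))
```

jog_arm --increments '[[[0,-0.03,0.06,0,0,0,-1],[0,0,0,0,0,0,-1],[0,0,0,0,0,0,-1],[0,0,0,0,0,0,-1],[0,0,0,0,0,0,-1]]]'

```text
time: 9.1
tool_pos: [0.6029, -0.0295, 0.1322]
tcp_rot: [-0.451, 3.106, 0.003]
wrist_force: [-7.2, 5.8, 18.3]
width: -0.002
grip_force: 9.0
```

jog_arm --increments '[[[0,0,-0.3,0,0,0,-1],[0,0,-0.7,0,0,0,-1],[0.3,0,-0.9,0,0,0,-1],[0.7,0,-0.9,0,0,0,-1],[0.7,0,-0.9,0,0,0,-1]]]'

```text
time: 9.52
tool_pos: [0.553, -0.0453, 0.2406]
tcp_rot: [-0.453, 3.108, -0.001]
wrist_force: [0.1, -0.3, 0.1]
width: -0.001
grip_force: 0.0
```

jog_arm --increments '[[[0.8,0,-0.7,0,0,0,-1],[0.8,0,-0.7,0,0,0,-1],[0.8,0,-0.7,0,0,0,-1],[0.5,0,0,0,0,0,-1],[0,0,0,0,0,0,-1]]]'

```text
time: 9.93
tool_pos: [0.4684, -0.0707, 0.3045]
tcp_rot: [-0.45, 3.106, -0.003]
wrist_force: [0.5, 0.4, -1.3]
width: -0.001
grip_force: 0.0
```

```bash
python3 - <<'E'
from h import *
s=read_state(); print(s['tool_pos'],s['wrist_force'])
im,d,c=shot('scene'); cv2.imwrite('pics/s5.png',cv2.resize(im[140:290,150:350],None,fx=4,fy=4,interpolation=cv2.INTER_CUBIC))
P=pts(d,c)
Q=P[(P[...,2]>.05)&(P[...,2]<.07)&(np.hypot(P[...,0]-.707,P[...,1])<.15)]
r=cv2.minAreaRect(Q[:,:2].astype(np.float32)); print(r)
P=np.load('scene.npz')['P'];Q=P[(P[...,2]>.05)&(P[...,2]<.07)&(np.hypot(P[...,0]-.707,P[...,1])<.15)]
print(cv2.minAreaRect(Q[:,:2].astype(np.float32)))
E
```

```text
[ 0.46836778 -0.07073701  0.30446026] [ 0.48063051  0.43585334 -1.27822826]
((0.7113497257232666, 0.006698325276374817), (0.2055954486131668, 0.19470560550689697), 60.046470642089844)
((0.7102201581001282, 0.0030060261487960815), (0.1994997262954712, 0.1921219527721405), 59.97237777709961)
```

View pics/s5.png

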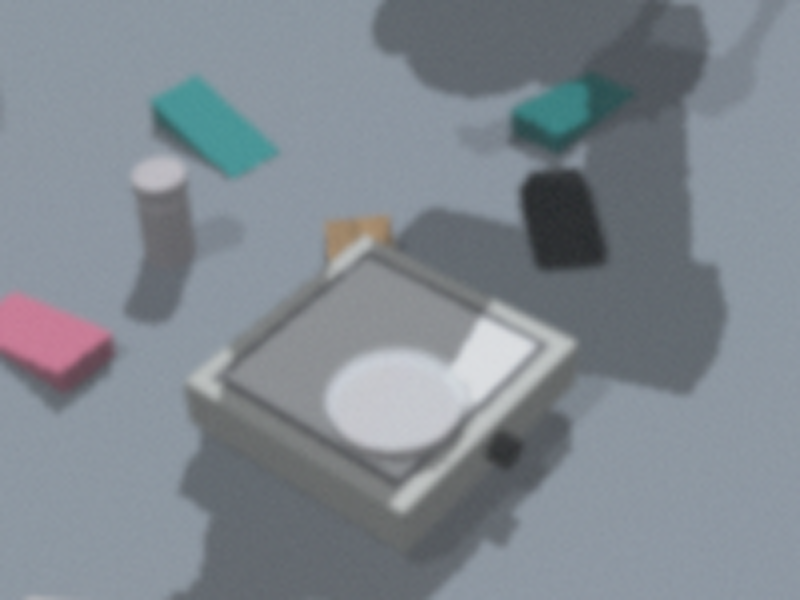

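The wedge sits under the corner with its back at (358,232). The box hasn't moved, the dish is on top and everything else stands where it was. No dip showed even at the last press, which read 18 N (firmer than the 8–15 N planned). The arm is clear, so I'm handing in.

```bash
python3 -c "
from workcell import bot
print(bot.finish_job())"
```

```text
the job is handed in; nothing more can be done
None
```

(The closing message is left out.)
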